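# Hold the bolt head behind the bracket

## Robot

A 7-joint arm with a two-finger parallel gripper is mounted at the origin on a cart in front of the work surface, level with it; the furniture and walls round the work are solid. World frame = base frame: x ahead of the robot, y to its left, z up, the work surface at z = 0. Lengths are in m, angles in degrees, forces in N, time in s.
With the tool pointing down it reaches from about 0.35 to 0.9 m from the base axis. Payload 8.1 kg.
Tool frame: the origin (TCP) lies midway between the tips of the shut fingers; the grasp point (between the pads) lies arm.grasp_offset behind it (arm.grasp_offset is the distance from the TCP to the grasp point, in m); z points along the fingers, y is the line along which they close (so a half turn about z gives the same grasp; the last joint's range is limited). The gripper opens to 85 mm and grips with 20 to 120 N. Pads are 22 mm wide; open, the fingers measure 114 mm over their backs; the gripper's body (76 mm by 85 mm) begins 54 mm behind the grasp point. The pads swing forward as they close: fully open they stand 13 mm farther back than shut.
Start: joints at [59.152, 24.895, 1.432, 90.138, -0.665, 64.973, -4.303], TCP at [0.264, -0.567, 0.231] pointing down, gripper open.
Joint ranges: [-149.89, 149.89], [-25.12, 119.58], [-72.63, 75.52], [4.76, 147.25], [-75.54, 255.54], [6.69, 114.76], [-157.13, 157.13]. Speed limits (degrees/s): [127.2, 127.2, 172.46, 172.46, 180, 180, 180].

## Interface

Orientations are given as a 3x3 rotation matrix whose columns are the frame's x, y, z axes.
In Python, from rig import arm gives the robot as it stands.
- The arm moves only by the shell command python3 -m crank 'ROWS' [FORCE]. ROWS is JSON, a list of rows, each a list of 3 entries, a list of its own where there are three numbers: the gripper command: -1 is shut, 1 is fully open, values between are in proportion, then the shift along the tool's x, y, z in cm, then the turn, a rotation vector about the tool's x, y, z in degrees. A call has 1 to 8 rows; each row shifts and turns the commanded pose from where the row before left it, along the tool's axes as they then stand; what a row does not reach is not made up. A row lasts 1/12 s, in which the tool goes at most 41.7 mm and 7.16 degrees, less where a joint would pass 70% of its speed; a pose out of reach is approached as far as the arm can. A call is refused whole if a number of a shift passes 4.17 or a number of a turn 7.16, either way. A call with a gripper value outside its range is refused whole. The fingers move at their own pace and stop on an object; FORCE is the grip in N (left out, the last holds). Time passes only in rows, so rows that do not move let the fingers close. It gives the time, the measured TCP pose, the force, the opening and the grip force at its end, in the units of the state.
- arm.get_obs(): the state, without advancing time (a new reading comes with each control period).
- arm.capture(name): name is "scene" or "top"; returns a dict with "image" (420x560x3 uint8, red, green, blue), "z_map" (420x560 float32, m along the optical axis (not along the pixel's ray), 0 where there is no reading), "intrinsics" (3x3 intrinsics, pixels), "eye" and "attitude" of the camera in the world. Camera axes: x right, y down, z forward; pixel columns grow to the right and rows downward; lengths in m; the calibration is good to about 2 mm. A picture is of the moment at which its call begins.
- arm.hand_in(): hands the job in; it is judged then, once.
The state is a dict: "clock": time; "joint_positions": joint angles; "joint_velocities": joint speeds; "tau": joint torques, N m; "position": TCP position; "tcp_rot": TCP orientation; "force": force on the tool from outside, world axes, zero at the start; "torque": the same for the moment, N m; "finger_gap": finger opening in m; "gripper_force": force on a finger pad.
Only numpy, scipy, OpenCV 4.12 (cv2) and the standard library are available. Lean on these libraries where they do the work, as an engineer would, in place of code of your own. Each camera call takes 0.05 s, during which the arm holds its last target. There are 200 camera calls.

## Task

The spring on the front of the grey bracket is slowly turning the bolt. Take the orange flush cutters that lie across the two upright plates, set them down (do not drop them) on the open desk clear of the fixture, then reach down into the gap behind the front plate, pinch the hexagonal bolt head between the two fingers and hold it so that the bolt no longer turns. Finish still gripping the head, and leave the mug, the glue bottle and the tape roll where they are.

Things in the scene. Friction and masses are not known exactly. Their poses are not given: they have to be found in the camera images.
- fixture: Fixture fixed to the desk: base plate 150 x 130 x 8 mm, two grey upright plates (6 mm thick, 110 mm wide along y, tops 98 mm high). Origin on the desk under the bolt head's centre; +x from front plate to rear plate (away from the robot, give or take yaw), z up. Gap between the plates: x = -26 to +34 mm, open at top and sides, empty but for the bolt. The nut is on the front.
- bolt_head (a point): Centre of the bolt head, 72 mm above the desk in the gap: steel hexagon, 26 mm across flats, 30 mm across corners, 20 mm long (fixture x = -10 to +10 mm). A brass bush of 17 mm diameter joins it to the front plate. The bolt turns about the fixture's x axis and does not shift.
- bolt (a joint): Turn of the bolt about fixture +x, rad; 0 = two flats face sideways (fixture +y, -y), red pointer on the front up; flats repeat every 1.047. Starts at 0 to 0.5, creeps up at 0.024 rad/s under a weak spring (0.015 N m) against a grease damper (0.6 N m s/rad). Closing fingers turn the head until its flats lie against them, within a second or two.
- cutters: Flush cutters lying flat across the gap on the tops of both plates, over the bolt head: orange spread handles toward own +y (to y = 69 mm), grey jaws toward own -y (to y = -69 mm), 44 mm wide over the handles, 12 mm thick. Origin at the centre of the underside, z up, between the plates. The sides of the handles can be pinched near y = 10 mm. Mass 70 to 110 g.
- mug: Blue mug, 69 mm across, 99 mm with its handle, 92 mm high, a bystander on the desk to the right of the fixture and farther from the robot. Origin at the centre of its underside, handle included. The desk to the fixture's right, nearer the robot than the mug (x about 0.40 to 0.52 m), is free for about 130 mm beside the base plate.
- glue_bottle: White glue bottle with a red nozzle, 37 mm across, 112 mm high, a bystander standing on the desk at the right. Origin at the centre of its underside.
- tape_roll: Roll of black tape lying flat, 66 mm across, 19 mm high, a bystander on the desk at the left. Origin at the centre of its underside.

How it is judged:
By the outcome, as a careful person would: the job done as asked, in the order asked, and still so for the second after the job is handed in, while the arm keeps its last pose, push and grip.
It also fails if it takes over 51 s, if anything falls off the work surface, if the arm or the gripper's body presses on something with over 40 N, if the wrist force passes 120 N, or if a joint passes its speed limit or range.

## Working session

There is one attempt and no reset: what is moved stays moved. The work goes in short steps, Python scripts to look and compute and a shell command to move; the robot and the scene stay as the last step left them, time stands still between calls to the robot, and variables do not carry over. Pictures are saved under pics/ and viewed, at most 10 in all, crops included, and the job is handed in when it is done.

```bash
mkdir -p pics; ls; cat > h.py <<'E'
import numpy as np, cv2
from rig import arm
def cap(n):
    c=arm.capture(n); return c
def pts(c):
    K=np.array(c["intrinsics"]);R=np.array(c["attitude"]);e=np.array(c["eye"]);z=c["z_map"]
    v,u=np.mgrid[:z.shape[0],:z.shape[1]]
    d=np.stack([(u-K[0,2])/K[0,0],(v-K[1,2])/K[1,1],np.ones_like(z)],-1)*z[...,None]
    P=d@R.T+e; P[z==0]=np.nan; return P
E
python3 - <<'E'
from h import *
o=arm.get_obs();print(o["clock"],o["position"],np.round(o["tcp_rot"],3),o["finger_gap"],arm.grasp_offset)
for n in("scene","top"):
    c=cap(n);cv2.imwrite(f"pics/{n}0.png",c["image"][...,::-1]);print(n,c["eye"],np.round(c["attitude"],3).tolist(),c["intrinsics"]);np.savez(f"{n}0.npz",**c)
E
```

```text
pics
0.0 [ 0.26355481 -0.56614221  0.2305076 ] [[ 0.907  0.422 -0.001]
 [ 0.422 -0.907  0.001]
 [-0.    -0.002 -1.   ]] 0.08552122435192003 0.0187
scene [-0.17639306  0.65150986  0.61911171] [[-0.663, -0.34, 0.667], [-0.749, 0.326, -0.577], [-0.021, -0.882, -0.471]] [[448.42263141   0.         273.21804023]
 [  0.         448.42263141 205.24603004]
 [  0.           0.           1.        ]]
top [0.38666543 0.03104724 1.43126198] [[-0.021, -0.991, 0.133], [-1.0, 0.017, -0.025], [0.022, -0.133, -0.991]] [[435.975295     0.         283.44476343]
 [  0.         435.975295   214.82057534]
 [  0.           0.           1.        ]]
```

View pics/scene0.png

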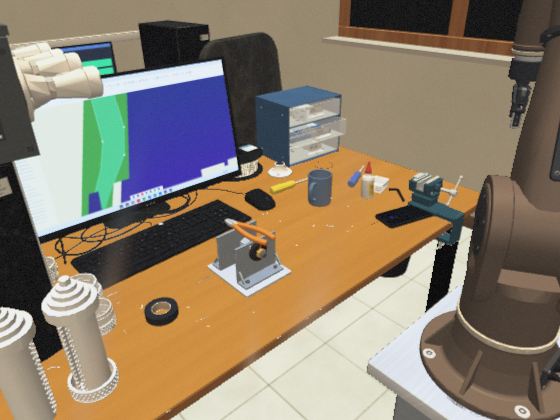

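View pics/top0.png

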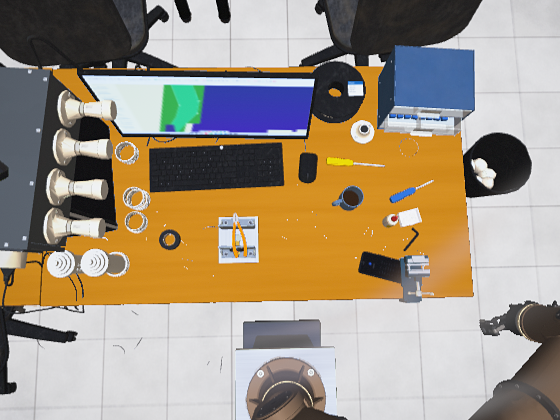

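The scene view shows the fixture at about (250,265), with the cutters lying over the plates. The top view shows the fixture at (239,240), jaws up/away at (236,215) and handles toward the robot. The mug is at (350,198), the tape at (170,239), the glue at (392,219), and the desk to the right of the fixture is clear at (290,240).

```bash
python3 - <<'E'
from h import *
for n,b in(("top",(200,280,200,275)),("scene",(200,300,205,300))):
    c=dict(np.load(f"{n}0.npz"));P=pts(c);I=c["image"];hsv=cv2.cvtColor(I,cv2.COLOR_RGB2HSV)
    x0,x1,y0,y1=b
    cr=I[y0:y1,x0:x1,::-1];cv2.imwrite(f"pics/{n}0c.png",cv2.resize(cr,None,fx=7,fy=7,interpolation=cv2.INTER_CUBIC)[:600,:800])
    Z=P[...,2];w=np.zeros(Z.shape,bool);w[y0:y1,x0:x1]=1
    hi=w&(Z>.085)&(Z<.13)
    org=hi&(hsv[...,1]>140)&(hsv[...,0]<25)&(hsv[...,2]>120)
    gre=hi&(hsv[...,1]<60)
    lo=w&(Z>.0)&(Z<.02)&(hsv[...,1]<60)
    for nm,m in(("orange",org),("grey hi",gre),("base",lo)):
        if m.sum()<5: print(n,nm,m.sum());continue
        Q=P[m];r=cv2.minAreaRect((Q[:,:2]*1000).astype(np.float32))
        print(n,nm,m.sum(),np.round(np.median(Q,0),4),"z",np.round(np.percentile(Q[:,2],[5,95]),3),"rect",np.round(r[0],1),np.round(r[1],1),round(r[2],1))
E
```

```text
top orange 194 [0.4866 0.1432 0.108 ] z [0.103 0.112] rect [491.8 136.8] [103.9  41.3] 8.4
top grey hi 205 [0.5347 0.1446 0.0974] z [0.086 0.11 ] rect [506.8 145.8] [107.2 131.2] 89.2
top base 1103 [0.4996 0.142  0.0084] z [0.003 0.017] rect [499.3 162.2] [151. 162.] 0.6
scene orange 407 [0.4819 0.1399 0.1084] z [0.102 0.111] rect [485.9 134.5] [ 61.1 106.2] 77.8
scene grey hi 426 [0.531  0.1633 0.0944] z [0.086 0.109] rect [514.2 147.8] [109.2 117.3] 89.2
scene base 2466 [0.5351 0.1225 0.0127] z [0.007 0.018] rect [596.8  93.4] [209.  419.9] 55.6
```

View pics/top0c.png

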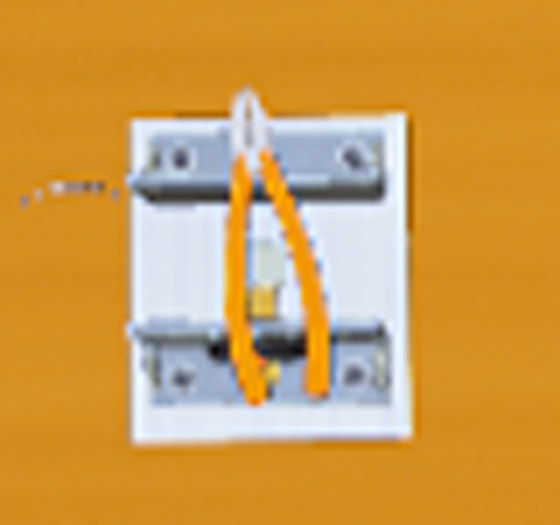

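View pics/scene0c.png

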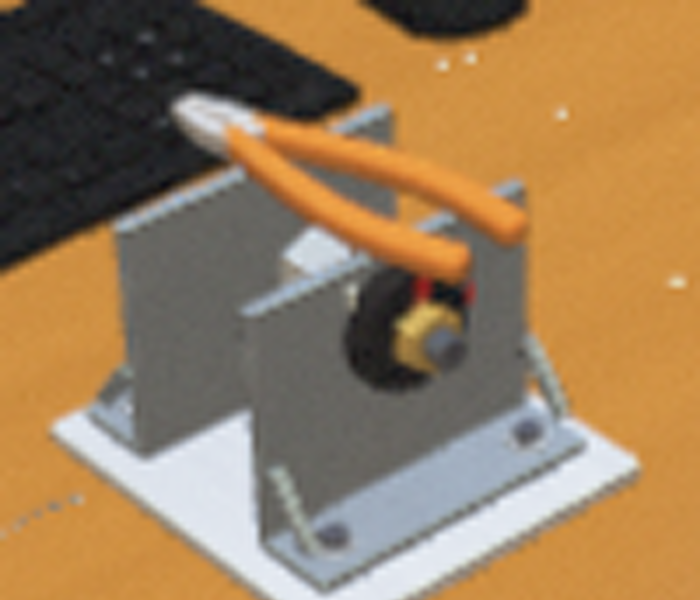

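The cropped views show the head under the cutters, at top crop (265,262). The handles end near (255,395) and (317,390), and the jaw tip is at (248,90). Next I compute positions from these.

```bash
cat >> h.py <<'E'
def cast(c,uv,z):
    K=np.array(c["intrinsics"]);R=np.array(c["attitude"]);e=np.array(c["eye"])
    uv=np.atleast_2d(uv);d=np.c_[(uv[:,0]-K[0,2])/K[0,0],(uv[:,1]-K[1,2])/K[1,1],np.ones(len(uv))]@R.T
    return e+d*((z-e[2])/d[:,2])[:,None]
E
python3 - <<'E'
from h import *
c=dict(np.load("top0.npz"));P=pts(c);Z=P[...,2];I=c["image"];hsv=cv2.cvtColor(I,cv2.COLOR_RGB2HSV)
f=lambda a:np.array(a)/7+200-.43
b=cast(c,f([(132,120),(405,115),(412,438),(132,441)]),.008);print("base",b[:,:2].round(4).tolist(),b.mean(0).round(4))
p=cast(c,f([(130,180),(385,180),(130,330),(388,327)]),.098);print("plates",p[:,:2].round(4).tolist())
print("head top",cast(c,f([(270,262)]),.086).round(4))
print("handle ends/jaw",cast(c,f([(255,395),(317,390),(248,92)]),.106)[:,:2].round(4).tolist())
w=np.zeros(Z.shape,bool);w[205:265,215:262]=1
g=w&(Z>.093)&(Z<.103)&(hsv[...,1]<70)
for lo,hi in((.4,.49),(.515,.56)):
    Q=P[g&(P[...,0]>lo)&(P[...,0]<hi)];print(len(Q),"plate x",np.median(Q[:,0]).round(4),"y",np.percentile(Q[:,1],[2,98]).round(4),"slope",np.polyfit(Q[:,1],Q[:,0],1).round(3))
o=w&(Z>.095)&(hsv[...,1]>150)&(hsv[...,0]<22)
Q=P[o];
for x in np.arange(.43,.56,.01):
    q=Q[abs(Q[:,0]-x)<.005]
    if len(q): print(round(x,3),np.percentile(q[:,1],[0,100]).round(4))
for nm,bx in(("mug",(330,370,180,215)),("vise",(400,432,250,302)),("glue",(375,400,205,232)),("right",(262,330,210,265))):
    x0,x1,y0,y1=bx;S=P[y0:y1,x0:x1].reshape(-1,3);S=S[S[:,2]>.015];
    if len(S):print(nm,len(S),S.min(0).round(3),S.max(0).round(3))
E
```

```text
base [[0.5748, 0.2088], [0.5749, 0.081], [0.4239, 0.0796], [0.4251, 0.2089]] [0.4997 0.1446 0.008 ]
plates [[0.5364, 0.1985], [0.5344, 0.0869], [0.4707, 0.1985], [0.4699, 0.0864]]
head top [[0.5003 0.1385 0.086 ]]
handle ends/jaw [[0.4412, 0.1437], [0.4428, 0.117], [0.5733, 0.146]]
53 plate x 0.4711 y [0.0928 0.1987] slope [-0.019  0.474]
57 plate x 0.5384 y [0.0922 0.1984] slope [0.013 0.536]
0.44 [0.1134 0.1467]
0.45 [0.1132 0.1501]
0.46 [0.1133 0.1525]
0.47 [0.1133 0.1551]
0.48 [0.1161 0.1554]
0.49 [0.1162 0.1558]
0.5 [0.1191 0.1558]
0.51 [0.122  0.1552]
0.52 [0.1249 0.1523]
0.53 [0.1279 0.1522]
0.54 [0.1334 0.1521]
mug 503 [ 0.588 -0.254  0.017] [ 0.657 -0.159  0.097]
vise 717 [ 0.29  -0.45   0.015] [ 0.436 -0.378  0.116]
glue 158 [ 0.531 -0.385  0.015] [ 0.578 -0.33   0.114]
```

```bash
python3 -m crank '[[1,[0,0,0],[0,0,6]],[1,[0,0,0],[0,0,6]],[1,[0,0,0],[0,0,6]],[1,[0.8,-1.65,0],[0,0,0]],[1,[1.6,-3.35,0],[0,0,0]],[1,[1.6,-3.35,0],[0,0,0]],[1,[1.6,-3.35,0],[0,0,0]],[1,[1.6,-3.35,0],[0,0,0]]]'
python3 -m crank '[[1,[1.6,-3.35,0],[0,0,0]],[1,[1.6,-3.35,0],[0,0,0]],[1,[1.6,-3.35,0],[0,0,0]],[1,[1.6,-3.35,0],[0,0,0]],[1,[1.6,-3.35,0],[0,0,0]],[1,[1.6,-3.35,0],[0,0,0]],[1,[1.6,-3.35,0],[0,0,0]],[1,[1.6,-3.35,0],[0,0,0]]]'
python3 -c "
from h import *
o=arm.get_obs();R=np.array(o['tcp_rot']);print(o['clock'],R.round(3),R.T@(np.array([.497,.1373,.231])-o['position']))"
```

```text
clock: 0.77
position: [0.317, -0.4066, 0.2309]
tcp_rot: [[0.993, 0.121, -0.001], [0.121, -0.993, 0.001], [-0.0, -0.001, -1.0]]
force: [0.6, 0.2, -0.8]
finger_gap: 0.0853
gripper_force: 0.0
clock: 1.43
position: [0.4115, -0.1252, 0.2313]
tcp_rot: [[0.993, 0.121, -0.0], [0.121, -0.993, -0.0], [-0.0, 0.0, -1.0]]
force: [1.5, 0.1, -0.5]
finger_gap: 0.0854
gripper_force: 0.0
1.4333 [[ 0.993  0.121 -0.   ]
 [ 0.121 -0.993 -0.   ]
 [-0.     0.    -1.   ]] [ 1.16625414e-01 -2.50210708e-01  2.12325278e-04]
```

```bash
python3 -m crank '[[1,[1.7,-3.6,0],[0,0,0]],[1,[1.7,-3.6,0],[0,0,0]],[1,[1.7,-3.6,0],[0,0,0]],[1,[1.7,-3.6,0],[0,0,0]],[1,[1.7,-3.6,0],[0,0,0]],[1,[1.7,-3.6,0],[0,0,0]],[1,[1.46,-3.4,0],[0,0,0]],[1,[0,0,0],[0,0,0]]]'
python3 -c "
from h import *
o=arm.get_obs();R=np.array(o['tcp_rot']);print(R.T@(np.array([.497,.1373,.088])-o['position']))"
```

```text
clock: 2.1
position: [0.4975, 0.1437, 0.2313]
tcp_rot: [[0.992, 0.13, 0.001], [0.13, -0.992, 0.005], [0.001, -0.004, -1.0]]
force: [-0.4, -0.1, 0.1]
finger_gap: 0.0854
gripper_force: 0.0
[-0.00150532  0.00692198  0.14323691]
```

```bash
python3 -m crank '[[1,[0,0,1.5],[0,0,0]],[1,[0,0,2.5],[0,0,0]],[1,[0,0,2],[0,0,0]],[1,[0,0,1],[0,0,0]],[1,[0,0,0],[0,0,0]],[1,[0,0,0],[0,0,0]]]'
python3 -c "
from h import *
o=arm.get_obs();R=np.array(o['tcp_rot']);print(R.T@(np.array([.497,.1373,.088])-o['position']))"
```

```text
clock: 2.6
position: [0.4969, 0.1352, 0.1614]
tcp_rot: [[0.993, 0.121, -0.001], [0.121, -0.993, -0.0], [-0.001, 0.0, -1.0]]
force: [0.0, -0.7, 0.5]
finger_gap: 0.0856
gripper_force: 0.0
[ 0.00044478 -0.00212261  0.07335397]
```

```bash
python3 -m crank '[[1,[0,-0.2,1.5],[0,0,0]],[1,[0,0,2],[0,0,0]],[1,[0,0,2],[0,0,0]],[1,[0,0,1.3],[0,0,0]],[1,[0,0,0.5],[0,0,0]],[1,[0,0,0],[0,0,0]],[1,[0,0,0],[0,0,0]]]'
python3 -m crank '[[0.2,[0,0,0],[0,0,0]],[-0.1,[0,0,0],[0,0,0]],[-0.3,[0,0,0],[0,0,0]],[-0.5,[0,0,0],[0,0,0]],[-1,[0,0,0],[0,0,0]],[-1,[0,0,0],[0,0,0]],[-1,[0,0,0],[0,0,0]],[-1,[0,0,0],[0,0,0]]]' 40
```

```text
clock: 3.18
position: [0.4976, 0.1376, 0.0894]
tcp_rot: [[0.993, 0.121, 0.001], [0.121, -0.993, 0.0], [0.001, -0.0, -1.0]]
force: [-0.3, 0.5, 0.6]
finger_gap: 0.0851
gripper_force: 0.0
clock: 3.85
position: [0.4972, 0.1376, 0.0892]
tcp_rot: [[0.993, 0.121, 0.001], [0.121, -0.993, 0.0], [0.001, -0.0, -1.0]]
force: [-2.1, 0.1, 8.4]
finger_gap: 0.0401
gripper_force: 39.2
```

```bash
python3 -m crank '[[-1,[0,0,-0.3],[0,0,0]],[-1,[0,0,-1],[0,0,0]],[-1,[0,0,-2],[0,0,0]],[-1,[0,0,-2],[0,0,0]],[-1,[0,0,-2],[0,0,0]],[-1,[0,0,-0.7],[0,0,0]],[-1,[0,0,0],[0,0,0]],[-1,[0,0,0],[0,0,0]]]'
python3 - <<'E'
from h import *
c=cap("scene");cv2.imwrite("pics/lift.png",cv2.resize(c["image"][140:310,160:340,::-1],None,fx=3.4,fy=3.4))
P=pts(c);hsv=cv2.cvtColor(c["image"],cv2.COLOR_RGB2HSV)
m=(P[...,2]>.13)&(P[...,2]<.25)&(hsv[...,1]>150)&(hsv[...,0]<22)&(P[...,0]<.65)&(P[...,0]>.4)&(abs(P[...,1]-.14)<.1)
Q=P[m];print(len(Q),Q.min(0),Q.max(0),np.linalg.lstsq(np.c_[Q[:,:2],np.ones(len(Q))],Q[:,2],rcond=None)[0])
E
```

```text
clock: 4.52
position: [0.4967, 0.1372, 0.1682]
tcp_rot: [[0.993, 0.121, 0.0], [0.121, -0.993, -0.0], [0.0, 0.0, -1.0]]
force: [0.3, -0.7, 0.4]
finger_gap: 0.04
gripper_force: 40.6
356 [0.43426519 0.07654396 0.1759163 ] [0.54120486 0.19897622 0.24844985] [ 0.07609015 -0.06213205  0.16171168]
```

View pics/lift.png

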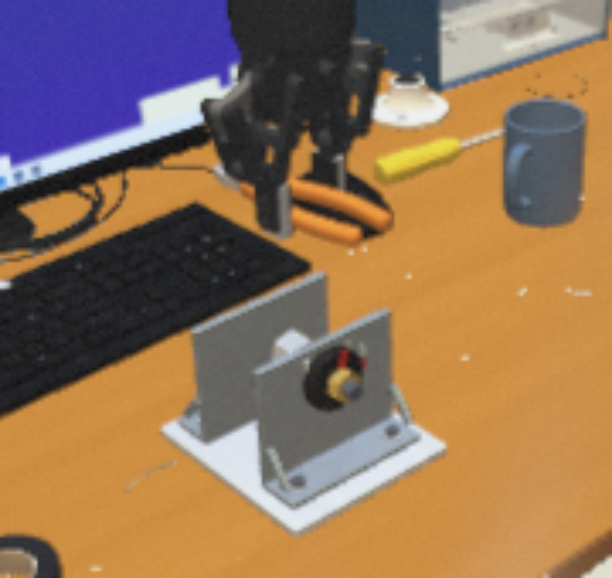

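The lift picture shows the cutters level in the fingers and the fixture clear. The fingertips reach about 7 mm below the cutters, though, so they'd drop when released on the desk. I'll put them back on the plates and regrip higher.

```bash
python3 -m crank '[[-1,[0,0,1.5],[0,0,0]],[-1,[0,0,2],[0,0,0]],[-1,[0,0,2],[0,0,0]],[-1,[0,0,1.2],[0,0,0]],[-1,[0,0,0.6],[0,0,0]],[-1,[0,0,0.4],[0,0,0]],[-1,[0,0,0],[0,0,0]],[-1,[0,0,0.2],[0,0,0]]]'
python3 -m crank '[[0.1,[0,0,0],[0,0,0]],[0.2,[0,0,0],[0,0,0]],[0.3,[0,0,0],[0,0,0]],[0.3,[0,0,0],[0,0,0]],[0.3,[0,0,-0.4],[0,0,0]],[0.3,[0,0,-0.3],[0,0,0]],[0.3,[0,0,0],[0,0,0]]]'
python3 -m crank '[[0.1,[0,0,0],[0,0,0]],[-0.2,[0,0,0],[0,0,0]],[-1,[0,0,0],[0,0,0]],[-1,[0,0,0],[0,0,0]],[-1,[0,0,0],[0,0,0]],[-1,[0,0,0],[0,0,0]]]' 40
```

```text
clock: 5.23
position: [0.4971, 0.1376, 0.0897]
tcp_rot: [[0.993, 0.121, 0.001], [0.121, -0.993, 0.0], [0.001, -0.0, -1.0]]
force: [0.2, 0.4, -0.7]
finger_gap: 0.0402
gripper_force: 40.7
clock: 5.82
position: [0.4973, 0.1376, 0.0972]
tcp_rot: [[0.993, 0.121, 0.001], [0.121, -0.993, 0.0], [0.001, -0.0, -1.0]]
force: [-0.2, 0.6, -0.2]
finger_gap: 0.0557
gripper_force: 0.0
clock: 6.32
position: [0.497, 0.1375, 0.0969]
tcp_rot: [[0.993, 0.121, 0.001], [0.121, -0.993, 0.0], [0.001, 0.0, -1.0]]
force: [-2.5, -1.3, 9.3]
finger_gap: 0.04
gripper_force: 39.4
```

```bash
python3 -m crank '[[-1,[0,0,-0.3],[0,0,0]],[-1,[0,0,-1],[0,0,0]],[-1,[0,0,-2],[0,0,0]],[-1,[0,0,-2],[0,0,0]],[-1,[0,0,-1],[0,0,0]],[-1,[-0.6,1.2,0],[0,0,0]],[-1,[-1.1,2.6,0],[0,0,0]],[-1,[-1.1,2.6,0],[0,0,0]]]'
python3 -m crank '[[-1,[-1.1,2.6,0],[0,0,0]],[-1,[-1.1,2.6,0],[0,0,0]],[-1,[-0.6,1.5,0],[0,0,0]],[-1,[0,0,1.5],[0,0,0]],[-1,[0,0,2.5],[0,0,0]],[-1,[0,0,2.5],[0,0,0]],[-1,[0,0,2],[0,0,0]],[-1,[0,0,0],[0,0,0]]]'
```

```text
clock: 6.98
position: [0.4758, 0.0696, 0.1588]
tcp_rot: [[0.992, 0.123, -0.001], [0.123, -0.992, -0.0], [-0.001, 0.0, -1.0]]
force: [0.6, -1.5, -1.4]
finger_gap: 0.0395
gripper_force: 40.9
clock: 7.65
position: [0.4536, -0.0008, 0.0708]
tcp_rot: [[0.993, 0.121, -0.007], [0.121, -0.993, -0.001], [-0.007, -0.0, -1.0]]
force: [-0.2, 0.2, -0.8]
finger_gap: 0.0396
gripper_force: 41.1
```

```bash
python3 -m crank '[[-1,[0,0,2],[0,0,0]],[-1,[0,0,2],[0,0,0]],[-1,[0,0,1.2],[0,0,0]],[-1,[0,0,0.6],[0,0,0]],[-1,[0,0,0.3],[0,0,0]],[-1,[0,0,0.2],[0,0,0]],[-1,[0,0,0.1],[0,0,0]],[-1,[0,0,0],[0,0,0]]]'
```

```text
clock: 8.32
position: [0.4575, 0.0004, 0.0108]
tcp_rot: [[0.993, 0.121, 0.001], [0.121, -0.993, -0.0], [0.001, 0.0, -1.0]]
force: [-0.1, -0.6, -0.2]
finger_gap: 0.0397
gripper_force: 41.1
```

```bash
python3 -m crank '[[-1,[0,0,0.2],[0,0,0]],[-1,[0,0,0.1],[0,0,0]],[-1,[0,0,0.1],[0,0,0]],[-1,[0,0,0],[0,0,0]]]'
```

```text
clock: 8.65
position: [0.4571, 0.0005, 0.0063]
tcp_rot: [[0.993, 0.121, 0.0], [0.121, -0.993, -0.0], [0.0, 0.0, -1.0]]
force: [-0.4, -0.6, -0.7]
finger_gap: 0.0397
gripper_force: 41.1
```

```bash
python3 -m crank '[[-1,[0,0,0.2],[0,0,0]],[-1,[0,0,0.1],[0,0,0]],[-1,[0,0,0],[0,0,0]]]'; python3 -m crank '[[-1,[0,0,0.1],[0,0,0]],[-1,[0,0,0.1],[0,0,0]],[-1,[0,0,0],[0,0,0]]]'
```

```text
clock: 8.9
position: [0.4569, 0.0005, 0.003]
tcp_rot: [[0.993, 0.121, -0.0], [0.121, -0.993, -0.0], [-0.0, 0.0, -1.0]]
force: [0.4, -1.1, -1.7]
finger_gap: 0.0399
gripper_force: 41.1
clock: 9.15
position: [0.457, 0.0005, 0.0011]
tcp_rot: [[0.993, 0.121, -0.0], [0.121, -0.993, -0.0], [-0.0, 0.0, -1.0]]
force: [0.2, 0.2, -0.2]
finger_gap: 0.0398
gripper_force: 41.1
```

```bash
python3 -m crank '[[-1,[0,0,0.1],[0,0,0]],[-1,[0,0,0],[0,0,0]],[-1,[0,0,0],[0,0,0]]]'; python3 -m crank '[[-1,[0,0,0.1],[0,0,0]],[-1,[0,0,0],[0,0,0]]]'
```

```text
clock: 9.4
position: [0.4571, 0.0005, 0.0003]
tcp_rot: [[0.993, 0.121, -0.0], [0.121, -0.993, -0.0], [-0.0, 0.0, -1.0]]
force: [0.4, -0.6, -1.5]
finger_gap: 0.0396
gripper_force: 41.1
clock: 9.57
position: [0.457, 0.0005, -0.0008]
tcp_rot: [[0.993, 0.121, -0.0], [0.121, -0.993, -0.0], [-0.0, 0.0, -1.0]]
force: [0.0, 1.1, -0.4]
finger_gap: 0.0399
gripper_force: 41.1
```

```bash
python3 -m crank '[[-1,[0,0,0.1],[0,0,0]],[-1,[0,0,0],[0,0,0]]]'; python3 -m crank '[[-1,[0,0,0.05],[0,0,0]],[-1,[0,0,0],[0,0,0]]]'
```

```text
clock: 9.73
position: [0.4571, 0.0005, -0.0011]
tcp_rot: [[0.993, 0.121, 0.0], [0.121, -0.993, -0.0], [0.0, 0.0, -1.0]]
force: [-2.8, -0.7, 13.1]
finger_gap: 0.0396
gripper_force: 42.0
clock: 9.9
position: [0.4571, 0.0004, -0.0011]
tcp_rot: [[0.993, 0.121, 0.001], [0.121, -0.993, -0.001], [0.001, 0.001, -1.0]]
force: [-5.5, 0.4, 21.6]
finger_gap: 0.04
gripper_force: 42.6
```

```bash
python3 -m crank '[[-1,[0,0,-0.1],[0,0,0]],[0.05,[0,0,0],[0,0,0]],[0.15,[0,0,0],[0,0,0]],[0.3,[0,0,0],[0,0,0]],[0.3,[0,0,0],[0,0,0]],[0.3,[0,0,-0.5],[0,0,0]],[0.3,[0,0,-2],[0,0,0]],[0.5,[0,0,-3],[0,0,0]]]'
python3 -m crank '[[1,[0,0,-4],[0,0,0]],[1,[0,0,-4],[0,0,0]],[1,[0,0,-4],[0,0,0]],[1,[0,0,-2],[0,0,0]],[1,[0,0,0],[0,0,0]]]'
python3 - <<'E'
from h import *
c=cap("scene");np.savez("s1.npz",**c);cv2.imwrite("pics/set.png",cv2.resize(c["image"][170:320,190:370,::-1],None,fx=4,fy=4,interpolation=cv2.INTER_CUBIC))
P=pts(c);hsv=cv2.cvtColor(c["image"],cv2.COLOR_RGB2HSV)
m=(hsv[...,1]<90)&(P[...,2]>.06)&(P[...,2]<.095)&(P[...,0]>.477)&(P[...,0]<.525)&(abs(P[...,1]-.143)<.03)
Q=P[m];print(m.sum(),Q.min(0),Q.max(0),np.argwhere(m).min(0),np.argwhere(m).max(0))
E
```

```text
clock: 10.57
position: [0.4553, 0.0005, 0.0529]
tcp_rot: [[0.993, 0.122, -0.005], [0.122, -0.993, -0.0], [-0.005, -0.0, -1.0]]
force: [1.0, -0.6, 0.6]
finger_gap: 0.0637
gripper_force: 0.0
clock: 10.98
position: [0.4596, 0.0009, 0.1989]
tcp_rot: [[0.993, 0.121, 0.008], [0.121, -0.993, 0.0], [0.008, 0.001, -1.0]]
force: [0.9, -0.3, -0.1]
finger_gap: 0.0854
gripper_force: 0.0
58 [0.48907709 0.14003483 0.07285945] [0.51017283 0.15999296 0.08903336] [237 240] [245 251]
```

View pics/set.png

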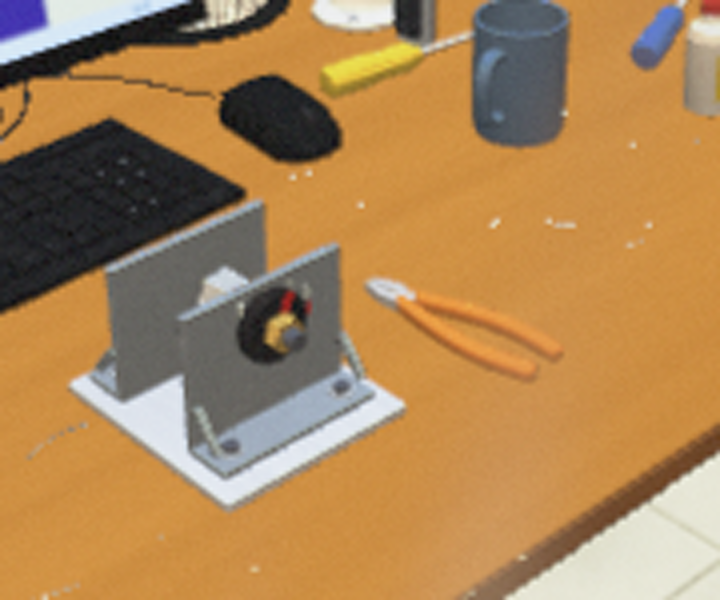

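The picture shows the cutters flat on the desk at about (465,330) in the crop, clear of the base plate. The mug and glue are untouched and the hex head is visible at (225,285). Next I measure the head centre and the pointer angle.

```bash
python3 - <<'E'
from h import *
c=dict(np.load("s1.npz"));I=c["image"];hsv=cv2.cvtColor(I,cv2.COLOR_RGB2HSV)
w=np.zeros(I.shape[:2],bool);w[235:265,245:272]=1
m=w&((hsv[...,0]<6)|(hsv[...,0]>172))&(hsv[...,1]>120)&(hsv[...,2]>90)
K=c["intrinsics"];R=c["attitude"];e=c["eye"]
vu=np.argwhere(m)
P=pts(c)
for v,u in vu:
    d=R@np.array([(u-K[0,2])/K[0,0],(v-K[1,2])/K[1,1],1]);p=e+d*(.462-e[0])/d[0]
    print(u,v,I[v,u],((p-[0,.143,.072])*1000).round(0)[1:],np.degrees(np.arctan2(-(p[1]-.143),p[2]-.072)).round(), P[v,u].round(3))
t=cap("top");T=t["image"];Q=pts(t);h=cv2.cvtColor(T,cv2.COLOR_RGB2HSV)
g=(h[...,1]<60)&(Q[...,2]>.06)&(Q[...,2]<.1)&(Q[...,0]>.485)&(Q[...,0]<.515)&(abs(Q[...,1]-.143)<.04)
q=Q[g];print(len(q),q.min(0),q.max(0),q.mean(0))
uv=np.argwhere(g)[:,::-1]
if len(uv): print(uv.min(0),uv.max(0),cast(t,[uv.min(0)-.5,uv.max(0)+.5],.084).round(4))
for y in np.unique(q[:,1].round(3)): print(y,q[abs(q[:,1]-y)<.0015,2].mean().round(4),end="; ")
E
```

```text
261 243 [99 36 36] [-6. 18.] 19.0 [0.458 0.14  0.093]
262 243 [146  39  33] [-9. 17.] 29.0 [0.455 0.139 0.094]
263 243 [109  45  43] [-12.  15.] 38.0 [0.456 0.136 0.092]
261 244 [126  35  33] [-6. 15.] 22.0 [0.456 0.142 0.093]
262 244 [146  37  30] [-9. 14.] 32.0 [0.454 0.14  0.093]
263 244 [95 35 33] [-12.  13.] 42.0 [0.457 0.135 0.089]
260 245 [101  39  38] [-3. 14.] 13.0 [0.458 0.143 0.089]
261 245 [160  39  38] [-6. 13.] 25.0 [0.456 0.142 0.09 ]
262 245 [128  33  28] [-9. 12.] 37.0 [0.455 0.14  0.089]
260 246 [97 35 34] [-3. 12.] 15.0 [0.459 0.142 0.086]
261 246 [148  33  29] [-6. 10.] 30.0 [0.455 0.142 0.088]
262 246 [125  38  38] [-9.  9.] 44.0 [0.457 0.138 0.085]
267 246 [136  62  59] [-23.   3.] 83.0 [0.469 0.114 0.069]
260 247 [120  47  37] [-3.  9.] 19.0 [0.456 0.145 0.087]
261 247 [154  58  40] [-6.  8.] 37.0 [0.457 0.141 0.084]
262 247 [101  41  35] [-9.  7.] 53.0 [0.455 0.14  0.085]
267 247 [133  68  63] [-23.   0.] 90.0 [0.465 0.118 0.07 ]
64 [0.4858888  0.13321113 0.07083421] [0.51058244 0.15873718 0.09170243] [0.50017172 0.14497735 0.08162716]
[232 234] [240 242] [[0.5117 0.1591 0.084 ]
 [0.4833 0.1315 0.084 ]]
0.133 0.0764; 0.134 0.0764; 0.136 0.0797; 0.137 0.0797; 0.139 0.0836; 0.142 0.0852; 0.143 0.0852; 0.145 0.0861; 0.146 0.0861; 0.148 0.0837; 0.149 0.0837; 0.151 0.0838; 0.152 0.0838; 0.155 0.0801; 0.158 0.0758; 0.159 0.0758;
```

```bash
python3 -m crank '[[1,[0,0,0],[0,0,3.5]],[1,[0,0,0],[0,0,3.5]],[1,[0.6,-2,0],[0,0,0]],[1,[1,-3.5,0],[0,0,0]],[1,[1,-3.5,0],[0,0,0]],[1,[1,-3.4,0],[0,0,0]],[1,[0.6,-2,0],[0,0,0]],[1,[0,0,0],[0,0,0]]]'
python3 -m crank '[[1,[0,0,1.5],[0,0,0]],[1,[0,0,2.5],[0,0,0]],[1,[0,0,1],[0,0,0]],[1,[0,0,0],[0,0,0]],[1,[0,0,0],[0,0,0]]]'
```

```text
clock: 11.75
position: [0.4987, 0.15, 0.1924]
tcp_rot: [[1.0, 0.006, -0.002], [0.006, -1.0, 0.002], [-0.002, -0.002, -1.0]]
force: [-0.0, 0.3, 0.4]
finger_gap: 0.0856
gripper_force: 0.0
clock: 12.17
position: [0.4984, 0.1438, 0.1431]
tcp_rot: [[1.0, -0.001, -0.002], [-0.001, -1.0, -0.001], [-0.002, 0.001, -1.0]]
force: [0.2, 0.6, 0.6]
finger_gap: 0.0855
gripper_force: 0.0
```

```bash
python3 -m crank '[[1,[0.1,-0.1,1],[0,0,0]],[1,[0,0,2],[0,0,0]],[1,[0,0,2],[0,0,0]],[1,[0,0,2],[0,0,0]],[1,[0,0,1.2],[0,0,0]],[1,[0,0,0.7],[0,0,0]],[1,[0,0,0],[0,0,0]],[1,[0,0,0],[0,0,0]]]'
python3 -m crank '[[0.2,[0,0,0],[0,0,0]],[0,[0,0,0],[0,0,0]],[-0.2,[0,0,0],[0,0,0]],[-0.3,[0,0,0],[0,0,0]],[-1,[0,0,0],[0,0,0]],[-1,[0,0,0],[0,0,0]],[-1,[0,0,0],[0,0,0]],[-1,[0,0,0],[0,0,0]]]' 40
```

```text
clock: 12.83
position: [0.5006, 0.1456, 0.0552]
tcp_rot: [[1.0, -0.001, 0.0], [-0.001, -1.0, 0.0], [0.0, -0.0, -1.0]]
force: [0.1, 0.2, 0.5]
finger_gap: 0.0853
gripper_force: 0.0
clock: 13.5
position: [0.5004, 0.1458, 0.0554]
tcp_rot: [[1.0, -0.0, 0.001], [-0.0, -1.0, 0.0], [0.001, -0.0, -1.0]]
force: [-1.1, 0.5, 5.8]
finger_gap: 0.028
gripper_force: 39.0
```

```bash
for i in 1 ; do python3 -m crank '[[-1,[0,0,0],[0,0,0]],[-1,[0,0,0],[0,0,0]],[-1,[0,0,0],[0,0,0]],[-1,[0,0,0],[0,0,0]],[-1,[0,0,0],[0,0,0]],[-1,[0,0,0],[0,0,0]],[-1,[0,0,0],[0,0,0]],[-1,[0,0,0],[0,0,0]]]' 60; done
python3 -m crank '[[-1,[0,0,0.2],[0,0,0]],[-1,[0,0,0],[0,0,0]],[-1,[0,0,0],[0,0,0]],[-1,[0,0,0],[0,0,0]],[-1,[0,0,0],[0,0,0]],[-1,[0,0,0],[0,0,0]],[-1,[0,0,0],[0,0,0]],[-1,[0,0,0],[0,0,0]]]'
```

```text
clock: 14.17
position: [0.5004, 0.1458, 0.0555]
tcp_rot: [[1.0, -0.0, 0.001], [-0.0, -1.0, 0.0], [0.001, -0.0, -1.0]]
force: [-1.6, -0.2, 7.9]
finger_gap: 0.0272
gripper_force: 58.5
clock: 14.83
position: [0.5005, 0.1458, 0.0552]
tcp_rot: [[1.0, -0.0, 0.002], [-0.0, -1.0, -0.0], [0.002, 0.0, -1.0]]
force: [-8.9, -2.9, 32.0]
finger_gap: 0.0275
gripper_force: 60.7
```

```bash
python3 -m crank '[[-1,[0,0,-0.25],[0,0,0]],[-1,[0,0,0],[0,0,0]],[-1,[0,0,0],[0,0,0]],[-1,[0,0,0],[0,0,0]],[-1,[0,0,0],[0,0,0]],[-1,[0,0,0],[0,0,0]],[-1,[0,0,0],[0,0,0]],[-1,[0,0,0],[0,0,0]]]' 60
python3 - <<'E'
from h import *
for i in range(2):
  c=cap("scene");np.savez(f"g{i}.npz",**c)
I=c["image"];hsv=cv2.cvtColor(I,cv2.COLOR_RGB2HSV);K=c["intrinsics"];R=c["attitude"];e=c["eye"]
w=np.zeros(I.shape[:2],bool);w[235:262,245:266]=1
for f in("s1.npz","g1.npz"):
  I=np.load(f)["image"];hsv=cv2.cvtColor(I,cv2.COLOR_RGB2HSV)
  wt=np.clip(I[...,0].astype(float)-1.6*np.maximum(I[...,1],I[...,2])-20,0,None)*w
  v,u=np.mgrid[:420,:560];print(f,(wt>0).sum(),(wt*u).sum()/wt.sum(),(wt*v).sum()/wt.sum())
cv2.imwrite("pics/grip.png",cv2.resize(I[190:300,200:310,::-1],None,fx=5.4,fy=5.4,interpolation=cv2.INTER_CUBIC))
E
```

```text
clock: 15.5
position: [0.5004, 0.1458, 0.0555]
tcp_rot: [[1.0, -0.001, 0.001], [-0.001, -1.0, 0.0], [0.001, -0.0, -1.0]]
force: [-0.7, 1.3, 5.8]
finger_gap: 0.0271
gripper_force: 64.7
s1.npz 15 261.41374795417346 244.94009819967266
g1.npz 15 261.60977198697066 244.99381107491854
```

View pics/grip.png

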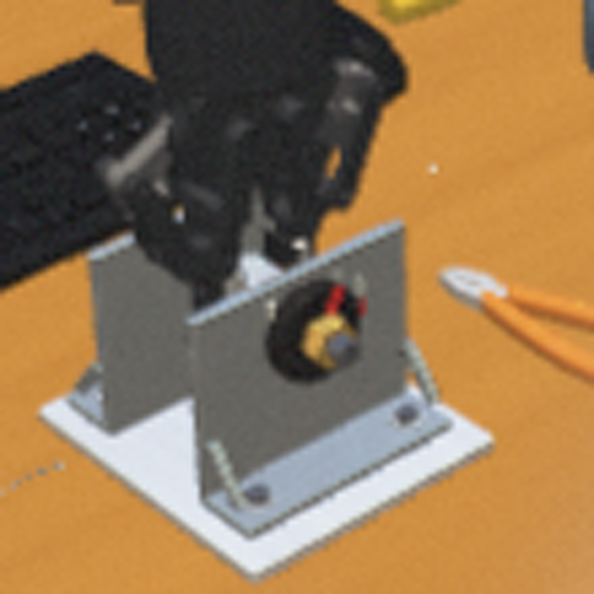

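The picture shows both fingers down in the gap on either side of the head, near (250,265), with the pointer at (335,300). Next I check the pointer angle, then wait and confirm it stays put.

```bash
cat > ang.py <<'E'
from h import *
def ang(c):
    I=c["image"].astype(float);K=c["intrinsics"];R=c["attitude"];e=c["eye"]
    w=np.zeros(I.shape[:2],bool);w[235:262,245:266]=1
    wt=np.clip(I[...,0]-1.5*np.maximum(I[...,1],I[...,2])-15,0,None)*w
    v,u=np.nonzero(wt);s=wt[v,u]
    out=[]
    for X in(.456,.460):
        d=np.c_[(u-K[0,2])/K[0,0],(v-K[1,2])/K[1,1],np.ones(len(u))]@R.T
        p=(e+d*((X-e[0])/d[:,0])[:,None])[:,1:]
        m=np.average(p,axis=0,weights=s);C=np.cov(p.T,aweights=s);ev=np.linalg.eigh(C)[1][:,1];ev*=np.sign(ev[1])
        out+=[m.round(4).tolist(),"axis",np.degrees(np.arctan2(-ev[0],ev[1])).round(1),"from centre",np.degrees(np.arctan2(.1455-m[0],m[1]-.072)).round(1)]
    return out
E
python3 -c "
from ang import *
for f in('scene0','s1','g0','g1'): print(f,ang(dict(np.load(f+'.npz'))))"
python3 -m crank '[[-1,[0,0,0],[0,0,0]],[-1,[0,0,0],[0,0,0]],[-1,[0,0,0],[0,0,0]],[-1,[0,0,0],[0,0,0]],[-1,[0,0,0],[0,0,0]],[-1,[0,0,0],[0,0,0]],[-1,[0,0,0],[0,0,0]],[-1,[0,0,0],[0,0,0]]]'
python3 -m crank '[[-1,[0,0,0],[0,0,0]],[-1,[0,0,0],[0,0,0]],[-1,[0,0,0],[0,0,0]],[-1,[0,0,0],[0,0,0]],[-1,[0,0,0],[0,0,0]],[-1,[0,0,0],[0,0,0]],[-1,[0,0,0],[0,0,0]],[-1,[0,0,0],[0,0,0]]]' 
python3 -c "
from ang import *
print(ang(cap('scene')))"
```

```text
scene0 [[0.1491, 0.0977], 'axis', np.float64(-42.4), 'from centre', np.float64(-7.9), [0.1459, 0.0944], 'axis', np.float64(-42.4), 'from centre', np.float64(-1.0)]
s1 [[0.1406, 0.0895], 'axis', np.float64(19.5), 'from centre', np.float64(15.5), [0.1374, 0.0862], 'axis', np.float64(19.5), 'from centre', np.float64(29.7)]
g0 [[0.14, 0.0892], 'axis', np.float64(25.5), 'from centre', np.float64(17.7), [0.1368, 0.0859], 'axis', np.float64(25.5), 'from centre', np.float64(32.2)]
g1 [[0.1401, 0.0891], 'axis', np.float64(30.6), 'from centre', np.float64(17.6), [0.1368, 0.0858], 'axis', np.float64(30.6), 'from centre', np.float64(32.2)]
clock: 16.27
position: [0.5004, 0.1458, 0.0556]
tcp_rot: [[1.0, -0.0, 0.001], [-0.0, -1.0, 0.0], [0.001, -0.0, -1.0]]
force: [0.2, 1.0, 5.6]
finger_gap: 0.0273
gripper_force: 64.7
clock: 16.93
position: [0.5004, 0.1458, 0.0555]
tcp_rot: [[1.0, -0.0, 0.001], [-0.0, -1.0, 0.0], [0.001, -0.0, -1.0]]
force: [-0.9, 1.3, 5.2]
finger_gap: 0.0274
gripper_force: 64.7
[[0.14, 0.089], 'axis', np.float64(27.5), 'from centre', np.float64(17.8), [0.1368, 0.0857], 'axis', np.float64(27.5), 'from centre', np.float64(32.5)]
```

```bash
python3 - <<'E'
from h import *
c=dict(np.load("g1.npz"));I=c["image"];P=pts(c);hsv=cv2.cvtColor(I,cv2.COLOR_RGB2HSV)
g=np.zeros(I.shape[:2],bool);g[246:264,250:270]=1
nut=g&(hsv[...,0]>12)&(hsv[...,0]<32)&(hsv[...,1]>100)&(P[...,0]<.475)&(P[...,2]>.04)
print(nut.sum(),np.nanmedian(P[nut],0),np.nanmin(P[nut],0),np.nanmax(P[nut],0))
dark=np.zeros_like(g);dark[235:266,245:272]=1
d=dark&(hsv[...,2]<50)&(P[...,0]<.475)&(P[...,2]>.03);q=P[d];print("disc",d.sum(),np.percentile(q,[2,50,98],axis=0))
end=g&(P[...,0]<.452);print("bolt end",end.sum(),np.median(P[end],0))
r=np.zeros_like(g);r[235:262,245:266]=1;r&=(I[...,0]>1.5*np.maximum(I[...,1],I[...,2])+15)
q=P[r];print(q.round(4)[:, :])
E
python3 -m crank '[[-0.2,[0,0,0],[0,0,0]],[-0.2,[0,0,0],[0,0,0]],[-0.25,[0,0,0],[0,0,0]],[-0.25,[0,0,0],[0,0,0]]]' 20
python3 -m crank '[[-1,[0,0,0],[0,0,0]],[-1,[0,0,0],[0,0,0]],[-1,[0,0,0],[0,0,0]]]'
python3 -m crank '[[-1,[0,0,0],[0,0,0]],[-1,[0,0,0],[0,0,0]],[-1,[0,0,0],[0,0,0]],[-1,[0,0,0],[0,0,0]],[-1,[0,0,0],[0,0,0]],[-1,[0,0,0],[0,0,0]],[-1,[0,0,0],[0,0,0]],[-1,[0,0,0],[0,0,0]]]'
python3 -c "
from ang import *
print(ang(cap('scene')))"
```

```text
59 [0.45173102 0.15142604 0.08006331] [0.44594116 0.12990115 0.06089485] [0.45930057 0.1593464  0.084441  ]
disc 112 [[0.45573493 0.12920159 0.05741518]
 [0.45802192 0.15850752 0.08059366]
 [0.46539444 0.16855789 0.09468746]]
bolt end 67 [0.44686172 0.14903824 0.07695152]
[[0.4604 0.1379 0.0912]
 [0.4554 0.1392 0.0942]
 [0.4565 0.1356 0.0921]
 [0.4575 0.1404 0.0911]
 [0.4565 0.1384 0.0907]
 [0.456  0.1361 0.0899]
 [0.4561 0.1416 0.0898]
 [0.4553 0.1395 0.0893]
 [0.4556 0.1365 0.0877]
 [0.4572 0.1437 0.0876]
 [0.4554 0.1424 0.0879]
 [0.455  0.1399 0.087 ]
 [0.4581 0.1431 0.0844]
 [0.455  0.1428 0.0857]
 [0.4549 0.1401 0.0846]]
clock: 17.32
position: [0.4999, 0.1451, 0.0551]
tcp_rot: [[1.0, -0.001, -0.001], [-0.001, -1.0, -0.0], [-0.001, 0.0, -1.0]]
force: [0.1, -0.3, -0.9]
finger_gap: 0.0317
gripper_force: 0.0
clock: 17.57
position: [0.5, 0.1458, 0.0553]
tcp_rot: [[1.0, -0.0, -0.0], [-0.0, -1.0, 0.0], [-0.0, -0.0, -1.0]]
force: [-0.8, 2.0, 0.4]
finger_gap: 0.0287
gripper_force: 19.7
clock: 18.23
position: [0.5, 0.1458, 0.0553]
tcp_rot: [[1.0, -0.0, -0.0], [-0.0, -1.0, 0.0], [-0.0, -0.0, -1.0]]
force: [-3.0, 5.3, 0.5]
finger_gap: 0.0286
gripper_force: 19.7
[[0.1401, 0.0892], 'axis', np.float64(28.6), 'from centre', np.float64(17.3), [0.1369, 0.0858], 'axis', np.float64(28.6), 'from centre', np.float64(31.9)]
```

```bash
python3 -m crank '[[0.05,[0,0,0],[0,0,0]],[0.05,[0,0,0],[0,0,0]],[0.05,[0,-0.1,0],[3.5,0,0]],[0.05,[0,-0.1,0],[3.5,0,0]],[0.05,[0,-0.1,0],[3.5,0,0]],[0.05,[0,-0.1,0],[3.5,0,0]],[0.05,[0,0,0],[0,0,0]],[0.05,[0,0,0],[0,0,0]]]' 20
python3 -m crank '[[-0.2,[0,0,0],[0,0,0]],[-0.3,[0,0,0],[0,0,0]],[-1,[0,0,0],[0,0,0]],[-1,[0,0,0],[0,0,0]]]' 20
python3 -m crank '[[-1,[0,0,0],[0,0,0]],[-1,[0,0,0],[0,0,0]],[-1,[0,0,0],[0,0,0]],[-1,[0,0,0],[0,0,0]],[-1,[0,0,0],[0,0,0]],[-1,[0,0,0],[0,0,0]],[-1,[0,0,0],[0,0,0]],[-1,[0,0,0],[0,0,0]]]'
```

```text
clock: 18.95
position: [0.5005, 0.1473, 0.0552]
tcp_rot: [[1.0, -0.005, 0.0], [-0.005, -0.971, 0.24], [-0.001, -0.24, -0.971]]
force: [-0.1, 1.0, 0.3]
finger_gap: 0.0448
gripper_force: 0.0
clock: 19.28
position: [0.5002, 0.1499, 0.0559]
tcp_rot: [[1.0, 0.001, 0.0], [0.001, -0.971, 0.24], [0.001, -0.24, -0.971]]
force: [-0.0, -4.1, 3.5]
finger_gap: 0.0277
gripper_force: 19.4
clock: 19.95
position: [0.5002, 0.1499, 0.0559]
tcp_rot: [[1.0, -0.0, 0.0], [-0.0, -0.97, 0.242], [0.0, -0.242, -0.97]]
force: [-1.2, -2.4, 6.0]
finger_gap: 0.0275
gripper_force: 19.4
```

```bash
python3 -m crank '[[-1,[0,0,0],[0,0,0]],[-1,[0,0,0],[0,0,0]],[-1,[0,0,0],[0,0,0]],[-1,[0,0,0],[0,0,0]]]' 80
python3 -m crank '[[-1,[0,0,0],[0,0,0]],[-1,[0,0,0],[0,0,0]],[-1,[0,0,0],[0,0,0]],[-1,[0,0,0],[0,0,0]],[-1,[0,0,0],[0,0,0]],[-1,[0,0,0],[0,0,0]],[-1,[0,0,0],[0,0,0]],[-1,[0,0,0],[0,0,0]]]'
python3 -c "
from ang import *
print(ang(cap('scene')))"
```

```text
clock: 20.28
position: [0.5002, 0.1497, 0.0561]
tcp_rot: [[1.0, -0.0, 0.0], [-0.0, -0.97, 0.242], [0.0, -0.242, -0.97]]
force: [-1.9, -4.0, 8.8]
finger_gap: 0.026
gripper_force: 77.8
clock: 20.95
position: [0.5002, 0.1497, 0.0561]
tcp_rot: [[1.0, -0.0, 0.0], [-0.0, -0.97, 0.242], [0.0, -0.242, -0.97]]
force: [-2.3, -3.7, 9.1]
finger_gap: 0.026
gripper_force: 77.8
[[0.14, 0.0889], 'axis', np.float64(33.0), 'from centre', np.float64(17.9), [0.1368, 0.0855], 'axis', np.float64(33.0), 'from centre', np.float64(32.7)]
```

```bash
python3 -m crank '[[0.05,[0,0,0],[0,0,0]],[0.05,[0,0,0],[0,0,0]],[0.05,[0,-0.09,-0.1],[3.25,0,0]],[0.05,[0,-0.09,-0.1],[3.25,0,0]],[0.05,[0,-0.09,-0.1],[3.25,0,0]],[0.05,[0,-0.09,0],[3.25,0,0]],[0.05,[0,0,0],[0,0,0]],[0.05,[0,0,0],[0,0,0]]]' 20
python3 -m crank '[[-0.2,[0,0,0],[0,0,0]],[-0.3,[0,0,0],[0,0,0]],[-1,[0,0,0],[0,0,0]],[-1,[0,0,0],[0,0,0]]]' 20
python3 -m crank '[[-1,[0,0,0],[0,0,0]],[-1,[0,0,0],[0,0,0]],[-1,[0,0,0],[0,0,0]],[-1,[0,0,0],[0,0,0]],[-1,[0,0,0],[0,0,0]],[-1,[0,0,0],[0,0,0]],[-1,[0,0,0],[0,0,0]],[-1,[0,0,0],[0,0,0]]]' 60
```

```text
clock: 21.67
position: [0.5001, 0.1511, 0.0591]
tcp_rot: [[1.0, -0.004, -0.0], [-0.003, -0.891, 0.454], [-0.002, -0.454, -0.891]]
force: [0.7, 0.3, -0.3]
finger_gap: 0.0448
gripper_force: 0.0
clock: 22.0
position: [0.5001, 0.1521, 0.0598]
tcp_rot: [[1.0, 0.001, 0.0], [0.001, -0.892, 0.452], [0.001, -0.452, -0.892]]
force: [-0.4, -4.3, 0.8]
finger_gap: 0.0256
gripper_force: 21.9
clock: 22.67
position: [0.5001, 0.1521, 0.0599]
tcp_rot: [[1.0, 0.001, 0.0], [0.0, -0.892, 0.453], [0.001, -0.453, -0.892]]
force: [-1.3, -5.1, 3.1]
finger_gap: 0.0245
gripper_force: 59.4
```

```bash
python3 -c "
from ang import *
print(ang(cap('scene')))"
for i in 1; do python3 -m crank '[[-1,[0,0,0],[0,0,0]],[-1,[0,0,0],[0,0,0]],[-1,[0,0,0],[0,0,0]],[-1,[0,0,0],[0,0,0]],[-1,[0,0,0],[0,0,0]],[-1,[0,0,0],[0,0,0]],[-1,[0,0,0],[0,0,0]],[-1,[0,0,0],[0,0,0]]]' 60; done
python3 -m crank '[[-1,[0,0,0],[0,0,0]],[-1,[0,0,0],[0,0,0]],[-1,[0,0,0],[0,0,0]],[-1,[0,0,0],[0,0,0]],[-1,[0,0,0],[0,0,0]],[-1,[0,0,0],[0,0,0]],[-1,[0,0,0],[0,0,0]],[-1,[0,0,0],[0,0,0]]]'
python3 - <<'E'
from ang import *
c=cap("scene");print(ang(c));cv2.imwrite("pics/final.png",cv2.resize(c["image"][140:330,130:390,::-1],None,fx=3,fy=3,interpolation=cv2.INTER_CUBIC))
E
```

```text
[[0.1394, 0.0888], 'axis', np.float64(25.0), 'from centre', np.float64(20.0), [0.1361, 0.0854], 'axis', np.float64(25.0), 'from centre', np.float64(34.8)]
clock: 23.38
position: [0.5001, 0.1521, 0.0599]
tcp_rot: [[1.0, 0.001, 0.0], [0.0, -0.892, 0.453], [0.001, -0.453, -0.892]]
force: [-1.5, -4.4, 4.5]
finger_gap: 0.0247
gripper_force: 59.4
clock: 24.05
position: [0.5001, 0.1521, 0.0599]
tcp_rot: [[1.0, 0.001, 0.0], [0.0, -0.892, 0.453], [0.0, -0.453, -0.892]]
force: [-1.5, -4.9, 3.4]
finger_gap: 0.0248
gripper_force: 59.4
[[0.1393, 0.089], 'axis', np.float64(24.1), 'from centre', np.float64(20.1), [0.1361, 0.0856], 'axis', np.float64(24.1), 'from centre', np.float64(34.8)]
```

View pics/final.png

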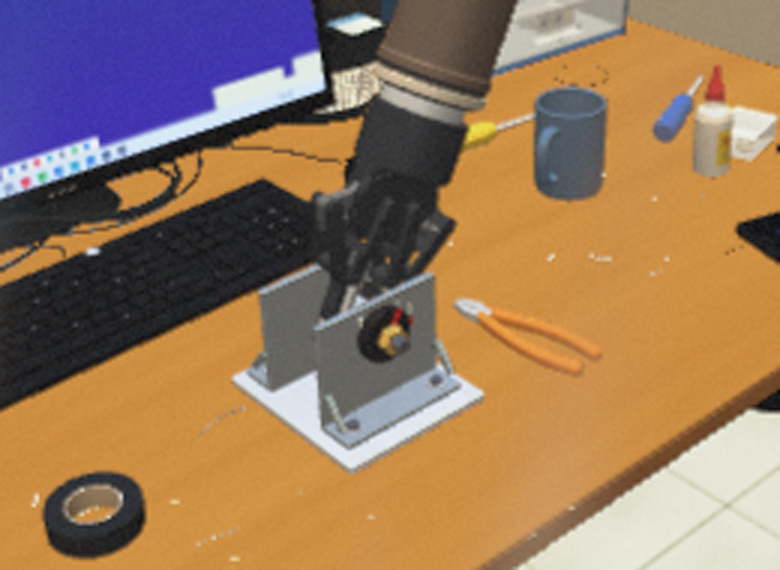

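The final picture shows the fingers on the head at about (350,300). The cutters are on the desk at (525,340), and the mug, glue and tape are in place. The pointer angle is steady (20.0° then 20.1° over 1.3 s), so I'm handing in.

```bash
python3 -c "
from rig import arm
print(arm.hand_in())"
```

```text
the job is handed in; nothing more can be done
None
```

The job is handed in at about 24 s: the cutters were set down on the open desk to the right of the fixture, the bolt head is held on its flats at about 60 N with the pointer no longer moving, and the mug, glue bottle and tape roll were left untouched.

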